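Screw the lid on the dye jar and put it back in the stock tray

ROBOT

A 7-joint arm with a two-finger parallel gripper is mounted at the origin on a cart in front of the work surface, level with it; the furniture and walls round the work are solid. World frame = base frame: x ahead of the robot, y to its left, z up, the work surface at z = 0. Lengths are in mm, angles in degrees, forces in N, time in s.
With the tool pointing down it reaches from about 400 to 925 mm from the base axis. Payload 4.1 kg.
Tool frame: the origin (TCP) lies midway between the tips of the shut fingers; the grasp point (between the pads) lies 19 mm behind it; z points along the fingers, y is the line along which they close (so a half turn about z gives the same grasp; the last joint's range is limited). The gripper opens to 85 mm and grips with 20 to 120 N. Pads are 22 mm wide; open, the fingers measure 114 mm over their backs; the gripper's body (76 mm by 85 mm) begins 54 mm behind the grasp point. The pads swing forward as they close: fully open they stand 13 mm farther back than shut.
Start: joints at [59.072, 22.827, 2.584, 88.041, -1.071, 69.15, -2.905], TCP at [277.371, -587.885, 231.347] pointing down, gripper open.
Joint ranges: [-161.44, 161.44], [-28.35, 127.94], [-78.24, 83.42], [0, 140.83], [-78.03, 258.03], [13.02, 114.36], [-168.23, 168.23]. Speed limits (degrees/s): [147.25, 147.25, 180, 180, 180, 180, 180].

INTERFACE

Orientations are given as a 3x3 rotation matrix whose columns are the frame's x, y, z axes.
In Python, from workcell import manip gives the robot as it stands.
- The arm moves only by the tool send_rows, never from a script. Its argument "moves" is a list of rows, each an object with "dr": the turn, a rotation vector about the tool's x, y, z in degrees, a list of three; "travel": the shift along the tool's x, y, z in m, a list of three; "gripper": the finger opening in m, from 0 to 0.0854. In form: [{"dr": [ax, ay, az], "travel": [dx, dy, dz], "gripper": gripper}, ...]. A call has 1 to 8 rows; each row shifts and turns the commanded pose from where the row before left it, along the tool's axes as they then stand; what a row does not reach is not made up. A row lasts 1/12 s, in which the tool goes at most 41.7 mm and 7.16 degrees, less where a joint would pass 70% of its speed; a pose out of reach is approached as far as the arm can. A call with a gripper value outside its range is refused whole. The fingers move at their own pace and stop on an object; "force" is the grip in N (left out, the last holds). Time passes only in rows, so rows that do not move let the fingers close. It gives the time, the measured TCP pose, the force, the opening and the grip force at its end, in the units of the state.
- manip.get_state(): the state, without advancing time (a new reading comes with each control period).
- manip.grab_frame(name): name is "scene" or "top"; returns a dict with "pixels" (384x512x3 uint8, red, green, blue), "range_z" (384x512 float32, mm along the optical axis (not along the pixel's ray), 0 where there is no reading), "vertical_fov" (degrees; the focal length in pixels is half the picture's height over the tangent of half this angle, whatever the lens; pixels are square), "cx", "cy" (the principal point, pixels), "distortion" ([k1, k2, p1, p2, k3] as OpenCV has them; the pictures are not rectified), "rvec" (rotation vector, rad) and "tvec" (3), from world to camera coordinates, as OpenCV has them. Camera axes: x right, y down, z forward; pixel columns grow to the right and rows downward; lengths in mm; the calibration is good to about 2 mm. A picture is of the moment at which its call begins.
- manip.hand_in(): hands the job in; it is judged then, once.
The state is a dict: "time": time; "joint_pos": joint angles; "dq": joint speeds; "joint_torque": joint torques, N m; "tool_pos": TCP position; "tool_rot": TCP orientation; "wrist_force": force on the tool from outside, world axes, zero at the start; "wrist_torque": the same for the moment, N m; "width": finger opening in mm; "grip_force": force on a finger pad.
Only numpy, scipy, OpenCV 4.12 (cv2) and the standard library are available. Lean on these libraries where they do the work, as an engineer would, in place of code of your own. Each camera call takes 0.05 s, during which the arm holds its last target. There are 200 camera calls.

TASK

Close the open square jar that stands in the wooden capping block: set the blue lid level on its neck and, keeping it resting on the thread, turn it backwards (anticlockwise from above) until it drops over the thread starts, then screw it clockwise until it is fully home on the rim and tight. Then lift the closed jar out of the block, stand it gently and upright in the empty end of the grey tray, and let go. Leave the two jars already in the tray, the roll of tape and the marker pen where they are.

Things in the scene. Friction and masses are not known exactly. Their poses are not given: they have to be found in the camera images.
- lid: Loose dark blue ribbed screw lid, 54 mm across, 21.5 mm high, 35 g, lying open side down on the bench at any yaw (240 mm tall dye bottles stand beyond it to the left). Origin: centre of its lower edge; z up. Three white ticks on top, 120 degrees apart (one along +x), stand over three thread lugs inside the skirt. Top panel underside: 18.5 mm up; bore radius 24 mm, 20.8 mm at the lugs.
- jar: Loose white open jar, about 0.22 kg, upright in the block: square body 52 x 52 mm, 50 mm high, blue stripe on its -x side; round neck of radius 19.6 mm (threads 22.7) with the rim at 80 mm. Origin: centre of the underside, z up to the mouth. Below, H means the height of the lid's origin above the jar's origin, lid level.
- thread_start (a point): One of the three starts (tops) of the neck's right-handed three-start thread: 21 mm from the jar's axis along jar +x, 74 mm up; the others lie 120 degrees round; blue ticks on the shoulder mark all three. The beads run from there clockwise (from above) and down, 20 mm per turn. Site axes as the jar's.
- lid_lug (a point): The middle of the lid's lug on lid +x: 22.3 mm from the axis, 3.75 mm above the lower edge. With the lugs on top of the starts (lid x at 0 or +-120 degrees to jar x) H is 73.2 mm. Clockwise from there it falls 0.055 mm per degree; anticlockwise it rises to about 74 mm, and 10 to 20 degrees past that alignment the lugs slip off and the lid can fall 6.7 mm, to H about 67.3.
- jar_rim (a point): Centre of the jar's mouth, level with the rim, 80 mm above the underside. From the drop, about 110 degrees clockwise bring the lid home: its panel meets the rim at H = 61.5 mm. Another 15 to 30 degrees make it tight; a tight lid stays so and carries the jar.
- nest: Light wooden capping block, 104 x 104 x 30 mm, screwed to the bench, with a square recess (54 mm wide, 20 mm deep, floor 10 mm above the bench) that keeps the jar from turning. Origin: centre of the underside; z up; the recess sides lie along its x and y.
- tray: Grey plastic stock tray, fixed to the bench, 260 mm long (x) by 120 mm (y), 30 mm high, walls and floor 4 mm thick. Origin: centre of the underside; z up. Two closed jars stand in its +x half; its -x half is empty.
- tray_place (a point): Middle of the empty end of the tray: on the inner floor, 4 mm above the bench, 78 mm from the tray's origin along its -x.
- yellow_jar: Bystander in the tray: white round jar with a yellow lid, 57 mm across, 66 mm high; origin at the centre of its underside.
- magenta_jar: Bystander in the tray: white round jar with a magenta lid, 57 mm across, 66 mm high; origin at the centre of its underside.
- tape_roll: Bystander: roll of tan masking tape lying flat, 100 mm across, 25 mm high; origin at the centre of its underside.
- marker: Bystander: marker pen, white with a black cap, 135 mm long (y) and 17 mm thick, lying on the bench; origin at the middle of its underside.
Mind the look-alikes: they are no part of the job. What is shaped like the lid but orange is not meant.

How it is judged:
By the outcome, as a careful person would: the job done as asked, in the order asked, and still so for the second after the job is handed in, with the robot touching nothing.
It also fails if it takes over 58 s, if anything falls off the work surface, if the arm or the gripper's body presses on something with over 40 N, if the wrist force passes 120 N, or if a joint passes its speed limit or range.

## Working session

There is one attempt and no reset: what is moved stays moved. The work goes in short steps, Python scripts to look and compute and a tool call to move; the robot and the scene stay as the last step left them, time stands still between calls to the robot, and variables do not carry over. Pictures are saved under pics/ and viewed, at most 10 in all, crops included, and the job is handed in when it is done.

Besides the shell and the picture viewer there is one more tool, called by a JSON object that holds its "fn" and its "kwargs", one argument or row to a line. send_rows: Moves the arm, as the interface text tells. Its arguments: {"type":"object","properties":{"moves":{"type":"array"},"force":{"type":"number"}},"required":["moves"]}

```bash
mkdir -p pics; cat > h.py <<'E'
import numpy as np, cv2
from workcell import manip
def grab(n):
    f=manip.grab_frame(n); p=f["pixels"]; h,w=p.shape[:2]
    fl=h/2/np.tan(np.radians(f["vertical_fov"])/2)
    K=np.array([[fl,0,f["cx"]],[0,fl,f["cy"]],[0,0,1.]]); D=np.array(f["distortion"],float)
    R=cv2.Rodrigues(np.array(f["rvec"],float))[0]; t=np.array(f["tvec"],float).reshape(3)
    v,u=np.mgrid[:h,:w]; uv=np.stack([u,v],-1).reshape(-1,1,2).astype(float)
    n_=cv2.undistortPoints(uv,K,D).reshape(h,w,2)
    ray=np.dstack([n_,np.ones((h,w))])
    X=(ray*f["range_z"][...,None]-t)@R     # world points
    X[f["range_z"]==0]=np.nan
    return dict(p=p,X=X,K=K,D=D,R=R,t=t,ray=ray,C=-R.T@t,f=f)
def atz(g,u,v,z):
    r=g["ray"][int(round(v)),int(round(u))]@g["R"]; return g["C"]+r*(z-g["C"][2])/r[2]
def save(p,name,s=1): 
    cv2.imwrite("pics/"+name,cv2.resize(p[...,::-1],None,fx=s,fy=s,interpolation=cv2.INTER_CUBIC))
E
python3 - <<'E'
from h import *
np.set_printoptions(precision=3,suppress=True)
for n in("scene","top"):
    g=grab(n); save(g["p"],n+"0.png",1.5); print(n,g["C"],g["R"])
    np.savez(n+"0.npz",p=g["p"],X=g["X"])
s=manip.get_state(); print(s)
E
```

```text
scene [ 21.543 330.483 574.472] [[-0.588 -0.809  0.011]
 [-0.471  0.331 -0.817]
 [ 0.657 -0.486 -0.576]]
top [ 442.387  -86.481 1110.076] [[-0.023 -1.    -0.019]
 [-0.996  0.024 -0.09 ]
 [ 0.091  0.017 -0.996]]
{'time': 0.1, 'joint_pos': array([59.072, 22.868,  2.578, 88.114, -1.075, 69.16 , -2.905]), 'dq': array([-0.002, -0.103,  0.044, -0.126, -0.069, -0.085, -0.021]), 'joint_torque': array([  0.076, -47.708,   1.443, -25.697,   0.046,  -0.091,  -0.005]), 'tool_pos': array([ 277.094, -587.214,  230.304]), 'tool_rot': array([[ 0.904,  0.427, -0.001],
       [ 0.427, -0.904,  0.002],
       [-0.   , -0.002, -1.   ]]), 'wrist_force': array([-1.192, -0.106, -0.366]), 'wrist_torque': array([ 0.021, -0.027,  0.044]), 'grip_force': 0.0, 'width': 85.39459049221269}
```

View pics/scene0.png

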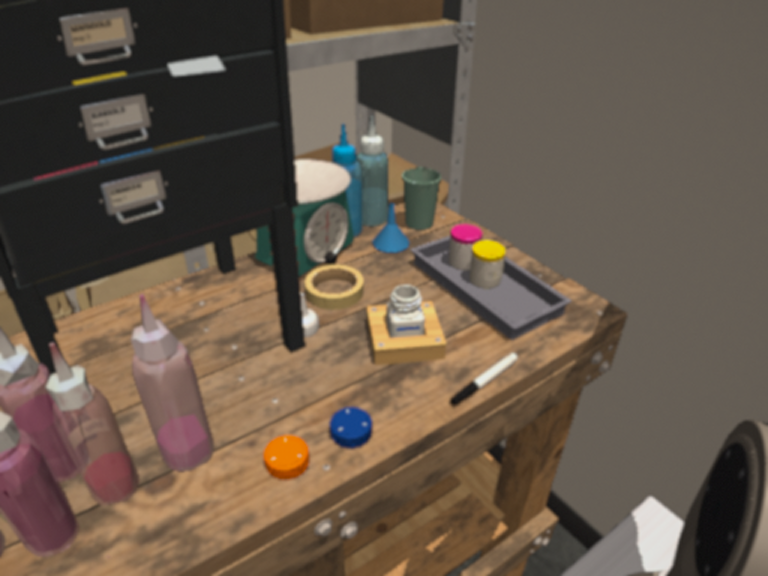

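View pics/top0.png

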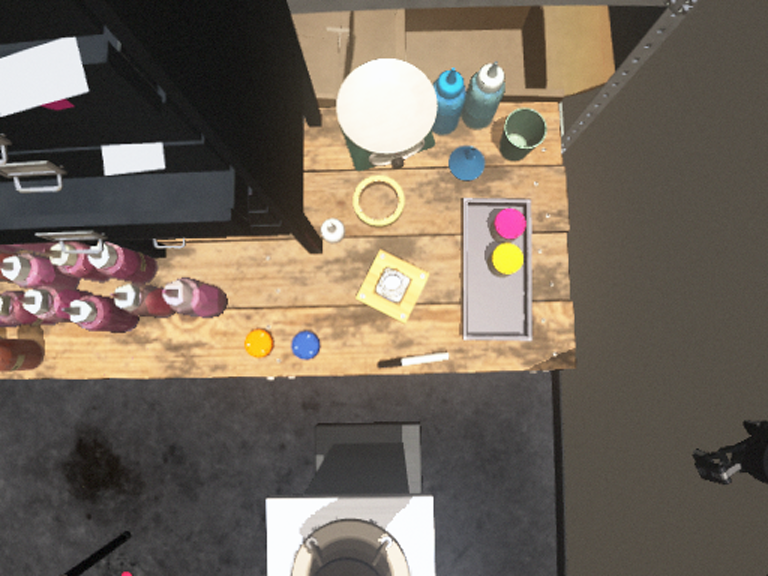

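The scene view (1.5x) shows the blue lid at (350,427), the orange lid at (287,456), the block with the open jar at (405,310) and the tray at (490,280). In the top view (1.5x) the blue lid is at (305,345), the orange lid at (259,343), the block at (393,284) and the tray at (497,268). There are two lid-shaped things, and the blue one fits the description because the orange one is the decoy. I'll check that in an enlarged montage.

```bash
python3 - <<'E'
from h import *
np.set_printoptions(precision=2,suppress=True)
a=np.load("top0.npz"); b=np.load("scene0.npz")
def crop(p,u,v,w,h,W=400,H=300): return cv2.resize(p[v-h//2:v+h//2,u-w//2:u+w//2],(W,H),interpolation=cv2.INTER_CUBIC)
T,S=a["p"],b["p"]
m=np.vstack([np.hstack([crop(T,190,230,80,60),crop(T,262,189,64,48)]),np.hstack([crop(S,220,292,104,78),crop(S,270,215,80,60)])])
save(m,"mont.png")
for n,z in(("top",a),("scene",b)):
    p=z["p"].astype(int);X=z["X"]
    hsv=cv2.cvtColor(z["p"],cv2.COLOR_RGB2HSV)
    blue=(hsv[...,0]>105)&(hsv[...,0]<125)&(hsv[...,1]>150)
    u0,v0=((203,230) if n=="top" else (234,285))
    vv,uu=np.mgrid[:384,:512]; near=np.hypot(uu-u0,vv-v0)<26
    k=blue&near; P=X[k]; P=P[np.abs(P[:,2]-21.5)<5]
    (c,r)=cv2.minEnclosingCircle(P[:,:2].astype(np.float32)); print(n,"lid",len(P),P.mean(0),c,r)
    # block: top face z~30
    c0=(262,189) if n=="top" else (270,220)
    near=np.hypot(uu-c0[0],vv-c0[1])<45
    k=near&(np.abs(X[...,2]-30)<5); P=X[k].astype(np.float32); P=P[np.hypot(*(P[:,:2]-np.median(P[:,:2],0)).T)<85]
    print(n,"block",len(P),cv2.minAreaRect(P[:,:2]),P[:,2].mean())
    k=near&(np.abs(X[...,2]-88)<6); P=X[k].astype(np.float32)
    print(n,"rim",len(P),P.mean(0),cv2.minEnclosingCircle(P[:,:2]))
    k=(np.abs(X[...,2]-30)<4)&(np.hypot(uu-(331 if n=="top" else 327),vv-(179 if n=="top" else 190))<70)
    hs=hsv[...,1]<70; P=X[k&hs].astype(np.float32); print(n,"tray rim",len(P),cv2.minAreaRect(P[:,:2]))
E
```

```text
top lid 61 [436.6   81.43  21.98] (439.6025390625, 74.58210754394531) 23.35146141052246Traceback (most recent call last):
  File "<stdin>", line 20, in <module>
cv2.error: OpenCV(4.12.0) /io/opencv/modules/imgproc/src/convhull.cpp:143: error: (-215:Assertion failed) total >= 0 && (depth == CV_32F || depth == CV_32S) in function 'convexHull'
```

View pics/mont.png

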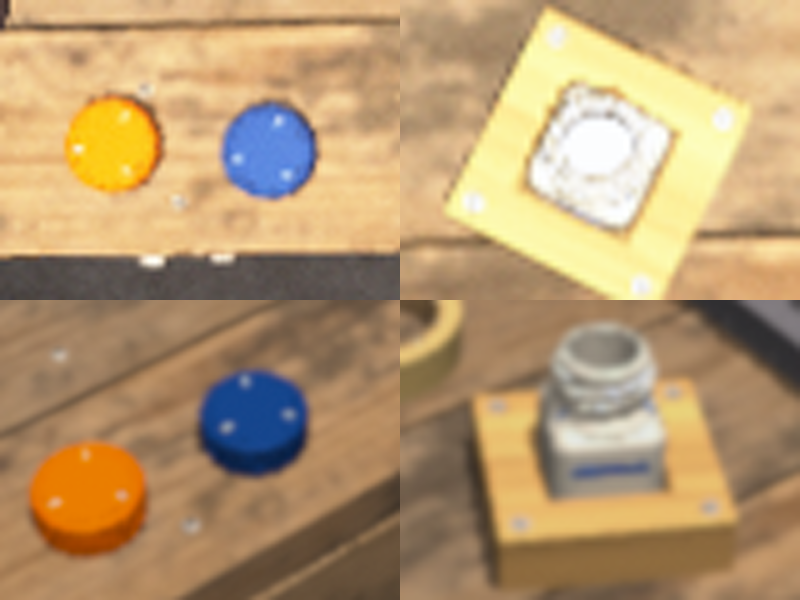

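The montage confirms it. The blue lid has three white ticks, at top-crop (278,121), (238,158) and (287,175). The jar's blue stripe faces the scene camera, at crop (612,467). Next I'll fix the measurement.

```bash
python3 - <<'E'
from h import *
np.set_printoptions(precision=2,suppress=True)
vv,uu=np.mgrid[:384,:512]
def fitc(P):
    A=np.c_[2*P,np.ones(len(P))]; s=np.linalg.lstsq(A,(P**2).sum(1),rcond=None)[0]; return s[:2],np.sqrt(s[2]+s[:2]@s[:2])
for n in("top","scene"):
    g=grab(n); X=g["X"]; p=g["p"].astype(int); hsv=cv2.cvtColor(g["p"],cv2.COLOR_RGB2HSV)
    c=(203,230) if n=="top" else (234,285)
    k=(p[...,2]-p[...,0]>50)&(np.hypot(uu-c[0],vv-c[1])<24)
    print(n,"px",p[c[1],c[0]],k.sum(),"z",np.nanpercentile(X[k][:,2],[5,50,95]))
    # outline of lid in image -> points on z=21.5 (top view)
    cn=max(cv2.findContours(k.astype(np.uint8),cv2.RETR_EXTERNAL,cv2.CHAIN_APPROX_NONE)[0],key=len)[:,0]
    if n=="top": print("lid",fitc(np.array([atz(g,u,v,15)[:2] for u,v in cn])))
    else:
        P=X[k]; P=P[np.abs(P[:,2]-21.5)<2.5]; print("lid",P.mean(0),cv2.minEnclosingCircle(P[:,:2].astype(np.float32)))
    tk=[(205.6,224.2),(197.6,231.6),(207.4,235)] if n=="top" else [(231.7,274.3),(242.9,282.9),(227.3,286)]
    def sub(g,u,v,z):
        q=cv2.undistortPoints(np.array([[[u,v]]]),g["K"],g["D"])[0,0]; r=np.r_[q,1]@g["R"]; return g["C"]+r*(z-g["C"][2])/r[2]
    t=np.array([sub(g,u,v,21.5)[:2] for u,v in tk]); cc=t.mean(0)
    print("ticks",t,"c",cc,np.degrees(np.arctan2(*(t-cc).T[::-1])))
    c=(262,189) if n=="top" else (270,220)
    near=np.hypot(uu-c[0],vv-c[1])<45
    print("z hist",np.histogram(X[near][:,2],bins=np.arange(-10,110,10)))
    k=near&(np.abs(X[...,2]-30)<6)&(hsv[...,0]>10)&(hsv[...,0]<32)&(hsv[...,1]>80)
    P=X[k][:,:2].astype(np.float32); print("block",len(P)); 
    if len(P)>20: print(cv2.minAreaRect(P))
    k=near&(np.abs(X[...,2]-88)<5); P=X[k]
    if len(P)>5: print("rim",len(P),P.mean(0),cv2.minEnclosingCircle(P[:,:2].astype(np.float32)))
    for nm,(lo,hi) in dict(yellow=(23,32),mag=(155,172)).items():
        k=(hsv[...,0]>lo)&(hsv[...,0]<hi)&(hsv[...,1]>180)&(np.abs(X[...,2]-68)<6); P=X[k]; print(nm,len(P),np.median(P,0) if len(P) else 0)
    c=(331,179) if n=="top" else (327,190)
    k=(np.abs(X[...,2]-30)<4)&(hsv[...,1]<70)&(np.hypot(uu-c[0],vv-c[1])<62); P=X[k].astype(np.float32)
    if len(P)>9: print("tray",len(P),cv2.minAreaRect(P[:,:2]))
E
```

```text
top px [ 91 135 223] 262 z [17.87 21.19 24.4 ]
lid (array([441.03,  74.88]), np.float64(24.715246130512767))
ticks [[456.46  67.27]
 [436.04  90.29]
 [425.93  62.58]] c [439.48  73.38] [ -19.8   101.47 -141.44]
z hist (array([2272, 2506,   43,  547,  517,    7,  136,   86,   17,   80,   27]), array([-10,   0,  10,  20,  30,  40,  50,  60,  70,  80,  90, 100]))
block 749
((580.1611938476562, -97.60270690917969), (127.68814849853516, 196.0111083984375), 79.9738998413086)
rim 89 [546.24 -91.8   87.97] ((547.0208129882812, -91.92845153808594), 22.290882110595703)
yellow 295 [ 589.23 -301.71   69.65]
mag 1 [ 661.88 -283.92   69.15]Traceback (most recent call last):
  File "<stdin>", line 33, in <module>
cv2.error: OpenCV(4.12.0) /io/opencv/modules/imgproc/src/convhull.cpp:143: error: (-215:Assertion failed) total >= 0 && (depth == CV_32F || depth == CV_32S) in function 'convexHull'
```

```bash
python3 - <<'E'
from h import *
np.set_printoptions(precision=2,suppress=True)
vv,uu=np.mgrid[:384,:512]
def sub(g,u,v,z):
    q=cv2.undistortPoints(np.array([[[u,v]]],float),g["K"],g["D"])[0,0]; r=np.r_[q,1]@g["R"]; return g["C"]+r*(z-g["C"][2])/r[2]
c2=lambda P: np.ascontiguousarray(P[:,:2],dtype=np.float32)
for n in("top","scene"):
    g=grab(n); X=g["X"]; hsv=cv2.cvtColor(g["p"],cv2.COLOR_RGB2HSV); p=g["p"].astype(int)
    if n=="top": sc=[(230+(a-400)/6.25-.4,165+b/6.25-.4) for a,b in[(557,37),(722,119),(641,285),(474,203)]]
    else: sc=[(230+(a-400)/5-.4,185+(b-300)/5-.4) for a,b in[(498,405),(674,393),(709,507),(520,523)]]
    s=np.array([sub(g,u,v,30)[:2] for u,v in sc]); d=np.roll(s,-1,0)-s
    print(n,"block c",s.mean(0),"edges",np.linalg.norm(d,axis=1),np.degrees(np.arctan2(d[:,1],d[:,0])))
    k=(np.abs(X[...,2]-88)<5)&(np.hypot(X[...,0]-547,X[...,1]+92)<40); P=X[k]; print("rim",len(P),P.mean(0),cv2.minEnclosingCircle(c2(P)))
    k=(np.abs(X[...,2]-30)<4)&(hsv[...,1]<90)&(X[...,1]<-180)&(X[...,1]>-400)&(X[...,0]>380)&(X[...,0]<750); P=X[k]
    print("tray",len(P),cv2.minAreaRect(c2(P)))
    k=(p[...,2]-p[...,0]>40)&(np.hypot(X[...,0]-547,X[...,1]+92)<60)&(X[...,2]>25); print("stripe",k.sum(),X[k].mean(0) if k.any() else 0)
    if n=="scene":
        k=(p[...,2]-p[...,0]>50)&(np.hypot(uu-234,vv-285)<24);P=X[k]; P=P[np.abs(P[:,2]-21.5)<2.5]; print("lid",len(P),P.mean(0),cv2.minEnclosingCircle(c2(P)))
        t=np.array([sub(g,u-.4,v-.4,21.5)[:2] for u,v in[(231.7,274.3),(242.9,282.9),(227.3,286)]]);cc=t.mean(0)
        print("ticks",t,"c",cc,np.degrees(np.arctan2(*(t-cc).T[::-1])))
    for nm,lo,hi in(("yel",23,32),("mag",140,175)):
        k=(hsv[...,0]>lo)&(hsv[...,0]<hi)&(hsv[...,1]>150)&(np.abs(X[...,2]-68)<8)&(X[...,1]<-200);print(nm,k.sum(),np.median(X[k],0) if k.any() else 0)
E
```

```text
top block c [548.03 -92.55] edges [83.29 83.34 83.61 84.08] [-118.06  152.53   62.46  -27.69]
rim 80 [546.49 -91.58  88.27] ((546.8296508789062, -91.70709991455078), 22.2518310546875)
tray 776 ((577.478515625, -291.4692687988281), (128.22296142578125, 269.3512878417969), 88.00406646728516)
stripe 0 0
yel 328 [ 589.45 -302.19   69.49]
mag 315 [ 653.57 -309.03   69.69]
scene block c [547.04 -93.31] edges [83.6  83.27 83.43 84.4 ] [-118.82  151.32   61.96  -28.56]
rim 119 [544.84 -91.28  86.81] ((546.1098022460938, -91.76591491699219), 20.658069610595703)
tray 679 ((575.3423461914062, -291.3499755859375), (132.1429901123047, 273.2574768066406), 87.46837615966797)
stripe 4 [527.79 -72.14  42.92]
lid 397 [438.34  75.79  20.64] ((438.6137390136719, 75.83953094482422), 25.381404876708984)
ticks [[456.02  69.04]
 [425.71  63.65]
 [436.21  91.67]] c [439.31  74.79] [ -18.98 -140.7   100.42]
yel 228 [ 585.34 -300.47   68.65]
mag 200 [ 648.12 -305.8    68.7 ]
```

```bash
python3 - <<'E'
import numpy as np
a=np.vstack([np.load(n+"0.npz")["X"].reshape(-1,3) for n in("top","scene")])
a=a[np.isfinite(a).all(1)]
for nm,c in dict(lid=(439.5,74.5),jar=(547,-92.5),tray=(498,-289)).items():
    d=np.hypot(a[:,0]-c[0],a[:,1]-c[1])
    for lo,hi in((95,200),(200,320),(320,500)):
        k=(a[:,2]>lo)&(a[:,2]<hi)&(a[:,0]>250); i=np.argmin(np.where(k,d,1e9)); print(nm,lo,hi,d[i].round(),a[i].round())
E
```

```text
lid 95 200 173.0 [512. 231. 135.]
lid 200 320 158.0 [598.  81. 316.]
lid 320 500 147.0 [578. 124. 431.]
jar 95 200 151.0 [616.  41. 128.]
jar 200 320 143.0 [601.  39. 297.]
jar 320 500 143.0 [602.  39. 417.]
tray 95 200 286.0 [ 780. -335.  110.]
tray 200 320 329.0 [ 261. -518.  295.]
tray 320 500 331.0 [ 260. -518.  328.]
```

Clearances are good, so I'll swing over to the lid, then turn while descending.

{"fn": "send_rows", "kwargs": {
  "moves": [
    {"dr": [0,0,0],"travel": [0.029,-0.022,0],"gripper": 0.08},
    {"dr": [0,0,0],"travel": [0.029,-0.022,0],"gripper": 0.08},
    {"dr": [0,0,0],"travel": [0.029,-0.022,0],"gripper": 0.08},
    {"dr": [0,0,0],"travel": [0.029,-0.022,0],"gripper": 0.08},
    {"dr": [0,0,0],"travel": [0.029,-0.022,0],"gripper": 0.08},
    {"dr": [0,0,0],"travel": [0.029,-0.022,0],"gripper": 0.08}
  ]
}}

```text
time: 0.75
tool_pos: [379.0, -392.8, 231.5]
tool_rot: [[0.905, 0.426, 0.0], [0.426, -0.905, -0.001], [0.0, 0.001, -1.0]]
wrist_force: [0.4, 0.0, 0.4]
width: 80.0
grip_force: 0.0
```

{"fn": "send_rows", "kwargs": {
  "moves": [
    {"dr": [0,0,0],"travel": [0.029,-0.022,0],"gripper": 0.08},
    {"dr": [0,0,0],"travel": [0.029,-0.022,0],"gripper": 0.08},
    {"dr": [0,0,0],"travel": [0.029,-0.022,0],"gripper": 0.08},
    {"dr": [0,0,0],"travel": [0.029,-0.022,0],"gripper": 0.08},
    {"dr": [0,0,0],"travel": [0.029,-0.022,0],"gripper": 0.08},
    {"dr": [0,0,0],"travel": [0.029,-0.022,0],"gripper": 0.08}
  ]
}}

```text
time: 1.25
tool_pos: [480.0, -199.1, 231.6]
tool_rot: [[0.904, 0.427, 0.001], [0.427, -0.904, -0.001], [0.0, 0.001, -1.0]]
wrist_force: [-0.1, -0.9, 1.0]
width: 79.8
grip_force: 0.0
```

{"fn": "send_rows", "kwargs": {
  "moves": [
    {"dr": [0,0,0],"travel": [0.01,-0.033,0],"gripper": 0.08},
    {"dr": [0,0,0],"travel": [0.01,-0.033,0],"gripper": 0.08},
    {"dr": [0,0,0],"travel": [0.01,-0.033,0],"gripper": 0.08},
    {"dr": [0,0,0],"travel": [0.01,-0.033,0],"gripper": 0.08},
    {"dr": [0,0,0],"travel": [0.01,-0.033,0],"gripper": 0.08},
    {"dr": [0,0,0],"travel": [0.01,-0.033,0],"gripper": 0.08},
    {"dr": [0,0,0],"travel": [0.01,-0.033,0],"gripper": 0.08},
    {"dr": [0,0,0],"travel": [0.01,-0.033,0],"gripper": 0.08}
  ]
}}

```text
time: 1.92
tool_pos: [438.7, 73.7, 231.5]
tool_rot: [[0.904, 0.426, 0.001], [0.426, -0.904, -0.0], [0.001, 0.001, -1.0]]
wrist_force: [0.5, 0.2, 0.1]
width: 79.6
grip_force: 0.0
```

{"fn": "send_rows", "kwargs": {
  "moves": [
    {"dr": [0,0,-6.9],"travel": [0,0,0.009],"gripper": 0.08},
    {"dr": [0,0,-6.9],"travel": [0,0,0.009],"gripper": 0.08},
    {"dr": [0,0,-6.9],"travel": [0,0,0.009],"gripper": 0.08},
    {"dr": [0,0,-6.9],"travel": [0,0,0.009],"gripper": 0.08},
    {"dr": [0,0,-6.9],"travel": [0,0,0.009],"gripper": 0.08},
    {"dr": [0,0,-6.9],"travel": [0,0,0.009],"gripper": 0.08},
    {"dr": [0,0,-6.9],"travel": [0,0,0.009],"gripper": 0.08},
    {"dr": [0,0,-6.9],"travel": [0,0,0.009],"gripper": 0.08}
  ]
}}

```text
time: 2.58
tool_pos: [439.3, 72.2, 159.0]
tool_rot: [[0.16, 0.987, 0.001], [0.987, -0.16, -0.0], [-0.0, 0.001, -1.0]]
wrist_force: [0.7, 0.1, -0.5]
width: 79.6
grip_force: 0.0
```

{"fn": "send_rows", "kwargs": {
  "moves": [
    {"dr": [0,0,-6.9],"travel": [0,0,0],"gripper": 0.08},
    {"dr": [0,0,-6.9],"travel": [0,0,0],"gripper": 0.08},
    {"dr": [0,0,-6.9],"travel": [0,0,0],"gripper": 0.08},
    {"dr": [0,0,-6.9],"travel": [0,0,0],"gripper": 0.08},
    {"dr": [0,0,-6.9],"travel": [0,0,0],"gripper": 0.08},
    {"dr": [0,0,-6.9],"travel": [0,0,0],"gripper": 0.08},
    {"dr": [0,0,-6.9],"travel": [0,0,0],"gripper": 0.08},
    {"dr": [0,0,-6.9],"travel": [0,0,0],"gripper": 0.08}
  ]
}}

```text
time: 3.25
tool_pos: [439.3, 72.2, 159.4]
tool_rot: [[-0.719, 0.695, 0.001], [0.695, 0.719, -0.0], [-0.001, 0.0, -1.0]]
wrist_force: [-1.0, -0.7, -0.1]
width: 79.7
grip_force: 0.0
```

{"fn": "send_rows", "kwargs": {
  "moves": [
    {"dr": [0,0,0],"travel": [0.0013,0.0016,0.03],"gripper": 0.08},
    {"dr": [0,0,0],"travel": [0,0,0.03],"gripper": 0.08},
    {"dr": [0,0,0],"travel": [0,0,0.03],"gripper": 0.08},
    {"dr": [0,0,0],"travel": [0,0,0.03],"gripper": 0.08},
    {"dr": [0,0,0],"travel": [0,0,0.02],"gripper": 0.08},
    {"dr": [0,0,0],"travel": [0,0,0.01],"gripper": 0.08},
    {"dr": [0,0,0],"travel": [0,0,0.005],"gripper": 0.08},
    {"dr": [0,0,0],"travel": [0,0,0.002],"gripper": 0.08}
  ]
}}

```text
time: 3.92
tool_pos: [439.6, 74.4, 2.1]
tool_rot: [[-0.715, 0.699, 0.0], [0.699, 0.715, -0.0], [-0.0, -0.0, -1.0]]
wrist_force: [0.6, -0.5, 0.6]
width: 80.0
grip_force: 0.0
```

{"fn": "send_rows", "kwargs": {
  "moves": [
    {"dr": [0,0,0],"travel": [0,0,0],"gripper": 0.045},
    {"dr": [0,0,0],"travel": [0,0,0],"gripper": 0.045},
    {"dr": [0,0,0],"travel": [0,0,0],"gripper": 0.045},
    {"dr": [0,0,0],"travel": [0,0,0],"gripper": 0.045},
    {"dr": [0,0,0],"travel": [0,0,0],"gripper": 0.045},
    {"dr": [0,0,0],"travel": [0,0,0],"gripper": 0.045}
  ],
  "force": 60
}}

```text
time: 4.42
tool_pos: [440.6, 74.5, 4.0]
tool_rot: [[-0.715, 0.699, 0.003], [0.699, 0.715, -0.0], [-0.002, 0.002, -1.0]]
wrist_force: [-2.0, -0.9, 7.1]
width: 52.0
grip_force: 61.9
```

{"fn": "send_rows", "kwargs": {
  "moves": [
    {"dr": [0,0,0],"travel": [0,0,-0.02],"gripper": 0.045},
    {"dr": [0,0,0],"travel": [0,0,-0.032],"gripper": 0.045},
    {"dr": [0,0,0],"travel": [0,0,-0.032],"gripper": 0.045},
    {"dr": [0,0,0],"travel": [0,0,-0.032],"gripper": 0.045},
    {"dr": [0,0,0],"travel": [0,0,-0.016],"gripper": 0.045}
  ]
}}

```text
time: 4.83
tool_pos: [441.7, 75.0, 138.8]
tool_rot: [[-0.715, 0.699, 0.008], [0.699, 0.715, 0.0], [-0.005, 0.005, -1.0]]
wrist_force: [0.9, 0.4, -0.5]
width: 51.9
grip_force: 63.3
```

{"fn": "send_rows", "kwargs": {
  "moves": [
    {"dr": [0,0,0],"travel": [-0.024,-0.0056,0],"gripper": 0.045},
    {"dr": [0,0,0],"travel": [-0.024,-0.0056,0],"gripper": 0.045},
    {"dr": [0,0,0],"travel": [-0.024,-0.0056,0],"gripper": 0.045},
    {"dr": [0,0,0],"travel": [-0.024,-0.0056,0],"gripper": 0.045},
    {"dr": [0,0,0],"travel": [-0.024,-0.0056,0],"gripper": 0.045},
    {"dr": [0,0,0],"travel": [-0.024,-0.0056,0],"gripper": 0.045},
    {"dr": [0,0,0],"travel": [-0.024,-0.0056,0],"gripper": 0.045},
    {"dr": [0,0,0],"travel": [-0.024,-0.0056,0],"gripper": 0.045}
  ]
}}

```text
time: 5.5
tool_pos: [546.2, -93.2, 135.5]
tool_rot: [[-0.715, 0.699, 0.002], [0.699, 0.715, -0.001], [-0.002, 0.001, -1.0]]
wrist_force: [-0.3, 0.2, 0.1]
width: 52.5
grip_force: 63.3
```

{"fn": "send_rows", "kwargs": {
  "moves": [
    {"dr": [0,0,6.5],"travel": [0,0,0],"gripper": 0.045},
    {"dr": [0,0,6.5],"travel": [0,0,0],"gripper": 0.045},
    {"dr": [0,0,6.5],"travel": [0,0,0],"gripper": 0.045},
    {"dr": [0,0,6.5],"travel": [0,0,0],"gripper": 0.045},
    {"dr": [0,0,6.5],"travel": [0,0,0],"gripper": 0.045},
    {"dr": [0,0,6.5],"travel": [0,0,0],"gripper": 0.045},
    {"dr": [0,0,0],"travel": [0,0,0],"gripper": 0.045}
  ]
}}

```text
time: 6.08
tool_pos: [545.7, -91.9, 135.4]
tool_rot: [[-0.114, 0.993, 0.002], [0.993, 0.114, -0.001], [-0.001, 0.002, -1.0]]
wrist_force: [-0.1, -0.7, -0.4]
width: 52.0
grip_force: 63.3
```

```bash
python3 - <<'E'
from h import *
np.set_printoptions(precision=2,suppress=True)
g=grab("scene"); X=g["X"]; p=g["p"].astype(int); s=manip.get_state(); T=s["tool_pos"]; print(T,s["joint_pos"],s["width"],np.array(s["wrist_force"]))
b=(p[...,2]-p[...,0]>40)&(np.hypot(X[...,0]-T[0],X[...,1]-T[1])<45)
P=X[b]; print("blue",len(P),np.percentile(P[:,2],[1,10,50,90,99]))
vv,uu=np.where(b); print(uu.min(),uu.max(),vv.min(),vv.max())
cu,cv_=int(uu.mean()),int(vv.mean())
save(g["p"][cv_-50:cv_+70,cu-80:cu+80],"hold.png",5)
print(cu,cv_)
E
```

```text
[545.62 -91.91 135.27] [ 21.99  19.3  -20.53 107.07   8.18  54.95   4.62] 52.08946645792263 [ 0.04  0.45 -0.42]
blue 297 [135.3  139.83 151.03 152.39 164.51]
255 277 154 219
268 174
```

View pics/hold.png

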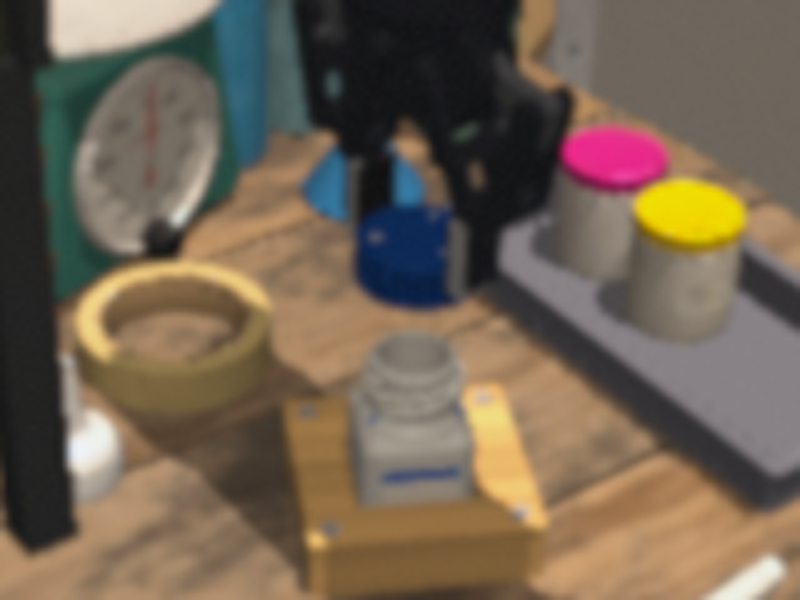

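The lid is held level in the pads above the jar. Its ticks are at crop (376,237) and (435,213), and the neck is at (412,360). I'll use the ticks to refine the lid centre and yaw relative to the neck.

```bash
python3 - <<'E'
from h import *
np.set_printoptions(precision=2,suppress=True)
def sub(g,u,v,z):
    q=cv2.undistortPoints(np.array([[[u,v]]],float),g["K"],g["D"])[0,0]; r=np.r_[q,1]@g["R"]; return g["C"]+r*(z-g["C"][2])/r[2]
g=grab("scene"); X=g["X"]; gr=g["p"].astype(float).sum(2)
def cen(u,v,w=2):
    u,v=int(round(u)),int(round(v)); W=gr[v-w:v+w+1,u-w:u+w+1]; W=np.clip(W-np.percentile(W,60),0,None); y,x=np.mgrid[-w:w+1,-w:w+1]
    return u+(W*x).sum()/W.sum(), v+(W*y).sum()/W.sum()
t=[sub(g,*cen(u,v),152.3)[:2] for u,v in[(262.8,171.0),(274.6,166.2)]]
t=np.array(t); d=t[1]-t[0]; L=np.linalg.norm(d); m=t.mean(0); nrm=np.array([-d[1],d[0]])/L
for s in(1,-1):
    c=m+s*nrm*L/2/np.sqrt(3); print(t,L,"c",c,np.degrees(np.arctan2(*(t-c).T[::-1])))
print("tcp",manip.get_state()["tool_pos"])
# jar rim: circle fit by rendering: rim pixels from depth in both cams
k=(np.abs(X[...,2]-88)<4)&(np.hypot(X[...,0]-547,X[...,1]+92)<30);P=X[k]; print("rim",k.sum(),(P[:,:2].max(0)+P[:,:2].min(0))/2,np.percentile(P[:,2],[5,50,95]))
P=X[(X[...,2]>74)&(np.hypot(X[...,0]-547,X[...,1]+92)<30)]
# pixels extents of the neck
k=(X[...,2]>70)&(X[...,2]<95)&(np.hypot(X[...,0]-547,X[...,1]+92)<30); v,u=np.where(k); print("neck px",u.min(),u.max(),v.min(),v.max())
q=cv2.projectPoints(np.array([[547,-92.5,90],[548,-92.5,90],[547,-91.5,90.]]),cv2.Rodrigues(g["R"])[0],g["t"],g["K"],g["D"])[0][:,0]; print(q)
save(g["p"][180:225,245:305],"neck.png",12)
E
```

```text
[[ 553.35  -75.58]
 [ 560.04 -112.25]] 37.275646409684704 c [567.28 -91.98] [ 130.34 -109.66]
[[ 553.35  -75.58]
 [ 560.04 -112.25]] 37.275646409684704 c [546.11 -95.85] [ 70.34 -49.66]
tcp [545.59 -91.92 135.14]
rim 106 [546.26 -90.32] [84.22 87.35 90.08]
neck px 260 280 190 207
[[270.19 194.15]
 [269.91 193.93]
 [269.82 194.3 ]]
```

View pics/neck.png

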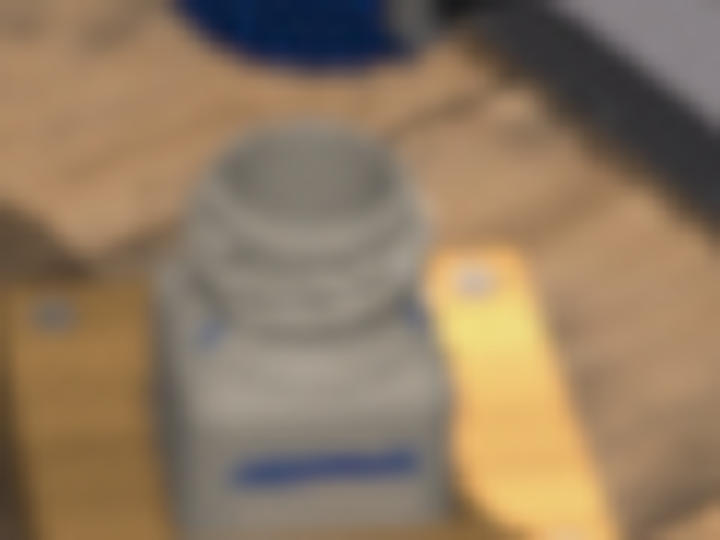

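The neck crop shows the rim centre at about (311,170), which is px (270.5,193.7). The shoulder ticks at (208,333) and (415,315) agree with a jar yaw of -28 degrees. The lid centre matches the TCP, so I'll correct towards (547.5,-93) and descend.

{"fn": "send_rows", "kwargs": {
  "moves": [
    {"dr": [0,0,0],"travel": [-0.0013,0.0018,0.01],"gripper": 0.045},
    {"dr": [0,0,0],"travel": [0,0,0.015],"gripper": 0.045},
    {"dr": [0,0,0],"travel": [0,0,0.01],"gripper": 0.045},
    {"dr": [0,0,0],"travel": [0,0,0.002],"gripper": 0.045},
    {"dr": [0,0,0],"travel": [0,0,0.002],"gripper": 0.045},
    {"dr": [0,0,0],"travel": [0,0,0.002],"gripper": 0.045},
    {"dr": [0,0,0],"travel": [0,0,0.002],"gripper": 0.045}
  ]
}}

```text
time: 6.77
tool_pos: [547.8, -93.0, 91.6]
tool_rot: [[-0.116, 0.993, 0.001], [0.993, 0.116, -0.0], [-0.0, 0.001, -1.0]]
wrist_force: [0.1, -0.2, 0.1]
width: 52.0
grip_force: 63.3
```

{"fn": "send_rows", "kwargs": {
  "moves": [
    {"dr": [0,0,0],"travel": [0,0,0.001],"gripper": 0.045},
    {"dr": [0,0,0],"travel": [0,0,0.001],"gripper": 0.045},
    {"dr": [0,0,0],"travel": [0,0,0.001],"gripper": 0.045}
  ]
}}

```text
time: 7.02
tool_pos: [547.5, -93.0, 88.5]
tool_rot: [[-0.116, 0.993, 0.001], [0.993, 0.116, -0.0], [-0.0, 0.001, -1.0]]
wrist_force: [-0.4, 0.0, -0.1]
width: 52.2
grip_force: 63.3
```

Lid origin is near z = 84, already over the rim with no force. I'll continue down to the thread.

{"fn": "send_rows", "kwargs": {
  "moves": [
    {"dr": [0,0,0],"travel": [0,0,0.001],"gripper": 0.045},
    {"dr": [0,0,0],"travel": [0,0,0.001],"gripper": 0.045}
  ]
}}

```text
time: 7.18
tool_pos: [547.4, -93.0, 86.4]
tool_rot: [[-0.116, 0.993, 0.0], [0.993, 0.116, -0.0], [-0.0, 0.0, -1.0]]
wrist_force: [0.1, -0.5, -0.2]
width: 52.1
grip_force: 63.3
```

{"fn": "send_rows", "kwargs": {
  "moves": [
    {"dr": [0,0,0],"travel": [0,0,0.001],"gripper": 0.045},
    {"dr": [0,0,0],"travel": [0,0,0.001],"gripper": 0.045}
  ]
}}

```text
time: 7.35
tool_pos: [547.7, -93.0, 85.2]
tool_rot: [[-0.116, 0.993, 0.001], [0.993, 0.116, -0.0], [-0.0, 0.001, -1.0]]
wrist_force: [-3.1, 0.2, 12.3]
width: 51.8
grip_force: 64.5
```

{"fn": "send_rows", "kwargs": {
  "moves": [
    {"dr": [0,0,-4],"travel": [0,0,-0.0003],"gripper": 0.045},
    {"dr": [0,0,-4],"travel": [0,0,-0.0003],"gripper": 0.045},
    {"dr": [0,0,-4],"travel": [0,0,-0.0003],"gripper": 0.045},
    {"dr": [0,0,-4],"travel": [0,0,-0.0003],"gripper": 0.045},
    {"dr": [0,0,-4],"travel": [0,0,-0.0003],"gripper": 0.045},
    {"dr": [0,0,-4],"travel": [0,0,-0.0003],"gripper": 0.045}
  ]
}}

```text
time: 7.85
tool_pos: [548.0, -93.3, 86.7]
tool_rot: [[-0.513, 0.859, 0.002], [0.859, 0.513, -0.001], [-0.001, 0.001, -1.0]]
wrist_force: [0.2, -0.2, 1.0]
width: 52.0
grip_force: 63.5
```

{"fn": "send_rows", "kwargs": {
  "moves": [
    {"dr": [0,0,-3],"travel": [0,0,-0.0001],"gripper": 0.045},
    {"dr": [0,0,-3],"travel": [0,0,-0.0001],"gripper": 0.045}
  ]
}}

```text
time: 8.02
tool_pos: [548.1, -93.2, 87.0]
tool_rot: [[-0.599, 0.801, 0.002], [0.801, 0.599, -0.0], [-0.002, 0.001, -1.0]]
wrist_force: [-0.0, 0.5, 2.1]
width: 52.0
grip_force: 63.5
```

{"fn": "send_rows", "kwargs": {
  "moves": [
    {"dr": [0,0,-3],"travel": [0,0,0.0003],"gripper": 0.045},
    {"dr": [0,0,-3],"travel": [0,0,0.0003],"gripper": 0.045}
  ]
}}

```text
time: 8.18
tool_pos: [548.4, -93.2, 86.9]
tool_rot: [[-0.679, 0.734, 0.002], [0.734, 0.679, -0.001], [-0.002, 0.001, -1.0]]
wrist_force: [-1.0, -0.5, 7.1]
width: 52.1
grip_force: 64.0
```

{"fn": "send_rows", "kwargs": {
  "moves": [
    {"dr": [0,0,-3],"travel": [0,0,0],"gripper": 0.045},
    {"dr": [0,0,-3],"travel": [0,0,0],"gripper": 0.045}
  ]
}}

```text
time: 8.35
tool_pos: [548.5, -93.0, 86.9]
tool_rot: [[-0.752, 0.659, 0.002], [0.659, 0.752, -0.0], [-0.002, 0.001, -1.0]]
wrist_force: [0.3, 0.3, 4.6]
width: 52.2
grip_force: 63.7
```

{"fn": "send_rows", "kwargs": {
  "moves": [
    {"dr": [0,0,-2],"travel": [0,0,0],"gripper": 0.045},
    {"dr": [0,0,-2],"travel": [0,0,0],"gripper": 0.045}
  ]
}}

```text
time: 8.52
tool_pos: [548.3, -93.1, 86.6]
tool_rot: [[-0.796, 0.605, 0.002], [0.605, 0.796, -0.0], [-0.002, 0.001, -1.0]]
wrist_force: [0.8, -1.0, 1.6]
width: 51.7
grip_force: 63.5
```

{"fn": "send_rows", "kwargs": {
  "moves": [
    {"dr": [0,0,-2],"travel": [0,0,0.0005],"gripper": 0.045},
    {"dr": [0,0,-2],"travel": [0,0,0.0005],"gripper": 0.045}
  ]
}}

```text
time: 8.68
tool_pos: [547.7, -93.1, 85.0]
tool_rot: [[-0.836, 0.548, 0.001], [0.548, 0.836, -0.0], [-0.001, 0.0, -1.0]]
wrist_force: [0.4, -1.0, -0.8]
width: 51.7
grip_force: 63.3
```

{"fn": "send_rows", "kwargs": {
  "moves": [
    {"dr": [0,0,-1],"travel": [0,0,0.0005],"gripper": 0.045},
    {"dr": [0,0,0],"travel": [0,0,0.0005],"gripper": 0.045}
  ]
}}

```text
time: 8.85
tool_pos: [547.4, -93.1, 83.7]
tool_rot: [[-0.845, 0.535, 0.0], [0.535, 0.845, -0.0], [-0.0, 0.0, -1.0]]
wrist_force: [0.0, -1.4, -0.4]
width: 52.0
grip_force: 63.3
```

{"fn": "send_rows", "kwargs": {
  "moves": [
    {"dr": [0,0,0],"travel": [0,0,0.0007],"gripper": 0.045},
    {"dr": [0,0,0],"travel": [0,0,0.0007],"gripper": 0.045}
  ]
}}

```text
time: 9.02
tool_pos: [547.4, -93.0, 82.3]
tool_rot: [[-0.845, 0.535, 0.0], [0.535, 0.845, -0.0], [-0.0, 0.0, -1.0]]
wrist_force: [0.3, -0.1, 0.5]
width: 51.5
grip_force: 63.3
```

{"fn": "send_rows", "kwargs": {
  "moves": [
    {"dr": [0,0,0],"travel": [0,0,0.0005],"gripper": 0.045},
    {"dr": [0,0,0],"travel": [0,0,0.0005],"gripper": 0.045}
  ]
}}

```text
time: 9.18
tool_pos: [547.4, -93.0, 81.5]
tool_rot: [[-0.845, 0.535, 0.0], [0.535, 0.845, -0.0], [-0.0, -0.0, -1.0]]
wrist_force: [-1.4, 0.2, 4.2]
width: 51.6
grip_force: 63.7
```

It has dropped over the starts and is resting at H of about 67.3. Now I'll screw it clockwise, following the pitch.

{"fn": "send_rows", "kwargs": {
  "moves": [
    {"dr": [0,0,5],"travel": [0,0,0.0003],"gripper": 0.045},
    {"dr": [0,0,5],"travel": [0,0,0.0003],"gripper": 0.045},
    {"dr": [0,0,5],"travel": [0,0,0.0003],"gripper": 0.045},
    {"dr": [0,0,5],"travel": [0,0,0.0003],"gripper": 0.045}
  ]
}}

```text
time: 9.52
tool_pos: [548.0, -92.7, 80.5]
tool_rot: [[-0.608, 0.794, 0.002], [0.794, 0.608, 0.0], [-0.001, 0.001, -1.0]]
wrist_force: [0.8, 0.4, 0.1]
width: 52.1
grip_force: 63.4
```

{"fn": "send_rows", "kwargs": {
  "moves": [
    {"dr": [0,0,5],"travel": [0,0,0.0003],"gripper": 0.045},
    {"dr": [0,0,5],"travel": [0,0,0.0003],"gripper": 0.045},
    {"dr": [0,0,5],"travel": [0,0,0.0003],"gripper": 0.045},
    {"dr": [0,0,5],"travel": [0,0,0.0003],"gripper": 0.045}
  ]
}}

```text
time: 9.85
tool_pos: [548.0, -92.9, 79.3]
tool_rot: [[-0.299, 0.954, 0.002], [0.954, 0.299, -0.0], [-0.001, 0.001, -1.0]]
wrist_force: [0.8, 0.3, 1.9]
width: 51.8
grip_force: 63.4
```

{"fn": "send_rows", "kwargs": {
  "moves": [
    {"dr": [0,0,5],"travel": [0,0,0.0003],"gripper": 0.045},
    {"dr": [0,0,5],"travel": [0,0,0.0003],"gripper": 0.045},
    {"dr": [0,0,5],"travel": [0,0,0.0003],"gripper": 0.045},
    {"dr": [0,0,5],"travel": [0,0,0.0003],"gripper": 0.045},
    {"dr": [0,0,5],"travel": [0,0,0.0003],"gripper": 0.045},
    {"dr": [0,0,5],"travel": [0,0,0.0003],"gripper": 0.045}
  ]
}}

```text
time: 10.35
tool_pos: [547.9, -93.1, 77.6]
tool_rot: [[0.218, 0.976, 0.001], [0.976, -0.218, -0.001], [-0.0, 0.002, -1.0]]
wrist_force: [0.8, -0.7, 2.7]
width: 52.4
grip_force: 63.5
```

{"fn": "send_rows", "kwargs": {
  "moves": [
    {"dr": [0,0,5],"travel": [0,0,0.0002],"gripper": 0.045},
    {"dr": [0,0,5],"travel": [0,0,0.0003],"gripper": 0.045},
    {"dr": [0,0,5],"travel": [0,0,0.0003],"gripper": 0.045},
    {"dr": [0,0,5],"travel": [0,0,0.0002],"gripper": 0.045},
    {"dr": [0,0,5],"travel": [0,0,0.0003],"gripper": 0.045},
    {"dr": [0,0,5],"travel": [0,0,0.0003],"gripper": 0.045}
  ]
}}

```text
time: 10.85
tool_pos: [547.7, -93.1, 75.9]
tool_rot: [[0.677, 0.736, 0.001], [0.736, -0.677, -0.0], [0.0, 0.001, -1.0]]
wrist_force: [0.4, -1.4, 3.2]
width: 52.0
grip_force: 63.5
```

```bash
python3 -c "
from workcell import manip
s=manip.get_state(); print(s['joint_pos'],s['wrist_force'],s['wrist_torque'])"
```

```text
[ 12.31347825  23.08354218  -8.74662701 109.69056056   4.67058281
  47.5016913  -41.4815144 ] [ 0.42614969 -1.37821818  3.22002888] [-0.10942814  0.01748057  0.05103538]
```

{"fn": "send_rows", "kwargs": {
  "moves": [
    {"dr": [0,0,4],"travel": [0,0,0.0002],"gripper": 0.045},
    {"dr": [0,0,4],"travel": [0,0,0.0001],"gripper": 0.045},
    {"dr": [0,0,4],"travel": [0,0,0],"gripper": 0.045},
    {"dr": [0,0,4],"travel": [0,0,0],"gripper": 0.045}
  ],
  "force": 100
}}

```text
time: 11.18
tool_pos: [548.0, -93.0, 75.9]
tool_rot: [[0.853, 0.522, 0.002], [0.522, -0.853, -0.0], [0.001, 0.001, -1.0]]
wrist_force: [0.1, -0.5, 3.8]
width: 50.7
grip_force: 103.1
```

{"fn": "send_rows", "kwargs": {
  "moves": [
    {"dr": [0,0,4],"travel": [0,0,0],"gripper": 0.045},
    {"dr": [0,0,4],"travel": [0,0,0],"gripper": 0.045},
    {"dr": [0,0,4],"travel": [0,0,0],"gripper": 0.045}
  ]
}}

```text
time: 11.43
tool_pos: [548.0, -93.0, 75.9]
tool_rot: [[0.943, 0.334, 0.001], [0.334, -0.943, -0.0], [0.001, 0.001, -1.0]]
wrist_force: [-0.8, 0.5, 3.4]
width: 50.7
grip_force: 103.1
```

```bash
python3 -c "
from workcell import manip
s=manip.get_state(); print(s['joint_pos'],s['wrist_force'],s['wrist_torque'])"
```

```text
[  7.39549873  22.94397454  -2.69844834 109.82085662   1.45111809
  47.18395223 -66.58895964] [-0.75968335  0.46911085  3.35364802] [-0.11894671  0.14300562  0.09537628]
```

{"fn": "send_rows", "kwargs": {
  "moves": [
    {"dr": [0,0,4],"travel": [0,0,0],"gripper": 0.045},
    {"dr": [0,0,4],"travel": [0,0,0],"gripper": 0.045},
    {"dr": [0,0,4],"travel": [0,0,0],"gripper": 0.045}
  ]
}}

```text
time: 11.68
tool_pos: [547.2, -92.9, 75.8]
tool_rot: [[0.991, 0.132, -0.0], [0.132, -0.991, -0.001], [-0.0, 0.001, -1.0]]
wrist_force: [-1.1, 0.4, 4.7]
width: 50.8
grip_force: 103.4
```

```bash
python3 - <<'E'
from h import *
s=manip.get_state(); print(s['joint_pos'].round(1),s['wrist_force'],s['wrist_torque'],s["tool_rot"][:2,1])
g=grab("scene"); save(g["p"][155:230,220:320],"screw.png",8)
E
```

```text
[ 5.300e+00  2.290e+01 -1.000e-01  1.099e+02  1.000e-01  4.720e+01
 -7.730e+01] [-1.07510255  0.35840862  4.73079255] [-0.07556334  0.33483231  0.52557373] [ 0.1323171 -0.9912072]
```

View pics/screw.png

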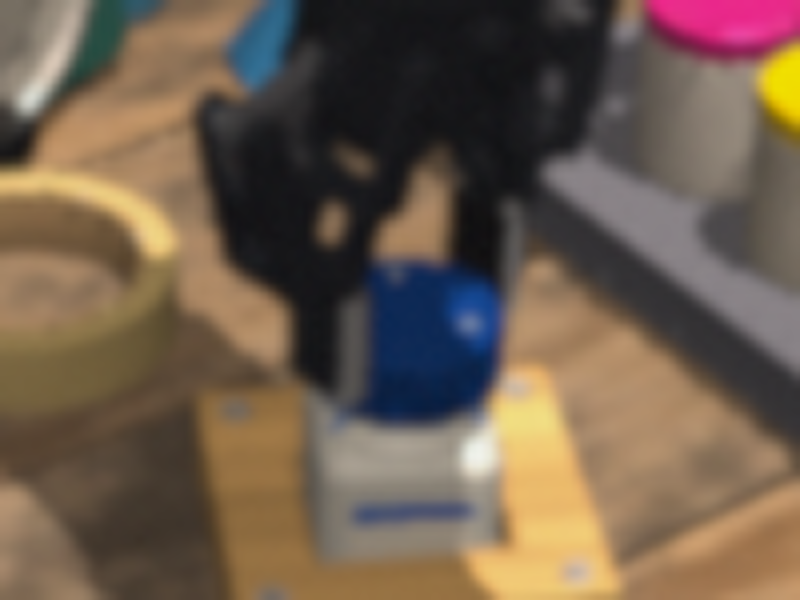

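The lid sits low on the shoulder with the jar square in the block, and torque is building (0.53 N m). I'll keep tightening.

{"fn": "send_rows", "kwargs": {
  "moves": [
    {"dr": [0,0,4],"travel": [0,0,0],"gripper": 0.045},
    {"dr": [0,0,4],"travel": [0,0,0],"gripper": 0.045},
    {"dr": [0,0,0],"travel": [0,0,0],"gripper": 0.045}
  ]
}}

```text
time: 11.98
tool_pos: [547.3, -92.9, 75.7]
tool_rot: [[1.0, -0.006, -0.0], [-0.006, -1.0, -0.0], [-0.0, 0.0, -1.0]]
wrist_force: [-1.6, -0.7, 6.1]
width: 50.8
grip_force: 103.3
```

```bash
python3 - <<'E'
from workcell import manip
s=manip.get_state(); print(s['joint_pos'].round(1),s['wrist_force'],s['wrist_torque'],s["tool_rot"][:2,1])
E
```

```text
[  3.9  23.    1.7 110.   -0.9  47.1 -84.4] [-1.62140448 -0.71496185  6.14475644] [-0.07462222  0.38294801  0.02271921] [-0.00585099 -0.99998281]
```

{"fn": "send_rows", "kwargs": {
  "moves": [
    {"dr": [0,0,3],"travel": [0,0,0],"gripper": 0.045},
    {"dr": [0,0,3],"travel": [0,0,0],"gripper": 0.045}
  ]
}}

```text
time: 12.15
tool_pos: [547.4, -92.8, 75.7]
tool_rot: [[0.994, -0.106, 0.0], [-0.106, -0.994, -0.001], [0.0, 0.001, -1.0]]
wrist_force: [-1.6, -0.3, 4.9]
width: 51.1
grip_force: 103.6
```

```bash
python3 - <<'E'
from workcell import manip
s=manip.get_state(); print(s['joint_pos'].round(1),s['wrist_force'],s['wrist_torque'],s["tool_rot"][:2,1])
E
```

```text
[  2.8  23.    2.9 110.   -1.5  47.1 -89.6] [-1.62039878 -0.31396562  4.86747993] [-0.15673717  0.2695287   1.09986187] [-0.10605132 -0.99436029]
```

{"fn": "send_rows", "kwargs": {
  "moves": [
    {"dr": [0,0,3],"travel": [0,0,0],"gripper": 0.045},
    {"dr": [0,0,3],"travel": [0,0,0],"gripper": 0.045}
  ]
}}

```text
time: 12.32
tool_pos: [547.6, -92.8, 75.7]
tool_rot: [[0.978, -0.209, 0.0], [-0.209, -0.978, -0.001], [0.001, 0.001, -1.0]]
wrist_force: [-1.0, 0.2, 4.0]
width: 51.2
grip_force: 103.5
```

```bash
python3 - <<'E'
from h import *
s=manip.get_state(); print(s['joint_pos'].round(1),s['wrist_force'],s['wrist_torque'],s["tool_rot"][:2,1])
g=grab("scene"); save(g["p"][155:230,220:320],"screw2.png",8)
E
```

```text
[  1.8  23.    4.2 110.   -2.2  47.  -94.9] [-0.98462522  0.15631551  4.01060948] [-0.22077588  0.20660608  0.9107369 ] [-0.20904502 -0.97790559]
```

View pics/screw2.png

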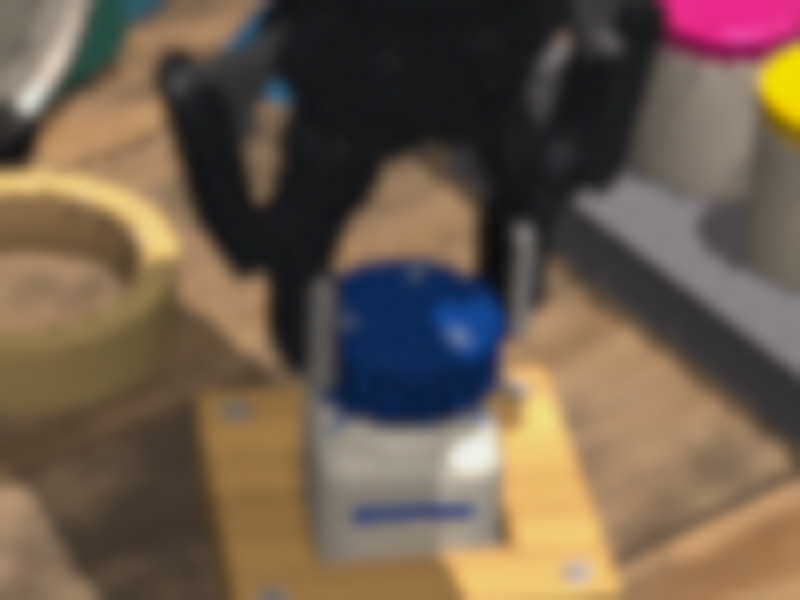

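```bash
python3 - <<'E'
from h import *
g=grab("scene")
def sub(u,v,z):
    q=cv2.undistortPoints(np.array([[[u,v]]],float),g["K"],g["D"])[0,0]; r=np.r_[q,1]@g["R"]; return (g["C"]+r*(z-g["C"][2])/r[2])[:2]
for L in([(458,330),(415,270),(347,322)],[(468,323),(398,273)]):
    t=np.array([sub(220+x/8-.44,155+y/8-.44,93) for x,y in L]); c=t.mean(0) if len(L)==3 else c
    print(t.round(1),c.round(1),np.degrees(np.arctan2(*(t-c).T[::-1])).round(1))
X=g["X"]; k=(g["p"][...,2].astype(int)-g["p"][...,0]>50)&(np.hypot(X[...,0]-547,X[...,1]+93)<22); print(np.percentile(X[k][:,2],[50,75,90,97]).round(1))
E
```

```text
[[ 530.7  -97.8]
 [ 559.6 -105.6]
 [ 550.8  -75.6]] [547. -93.] [-163.7  -45.    77.8]
[[ 531.7 -102. ]
 [ 561.2 -100.8]] [547. -93.] [-149.7  -29.1]
[91.4 91.9 92.2 92.9]
```

{"fn": "send_rows", "kwargs": {
  "moves": [
    {"dr": [0,0,0],"travel": [0,0,0],"gripper": 0.045},
    {"dr": [0,0,4],"travel": [0,0,0],"gripper": 0.045},
    {"dr": [0,0,4],"travel": [0,0,0],"gripper": 0.045}
  ],
  "force": 120
}}

```text
time: 12.67
tool_pos: [547.5, -92.8, 75.8]
tool_rot: [[0.939, -0.344, 0.0], [-0.344, -0.939, -0.001], [0.0, 0.001, -1.0]]
wrist_force: [-1.7, 0.5, 6.1]
width: 50.3
grip_force: 123.6
```

```bash
python3 - <<'E'
from h import *
s=manip.get_state(); print(s['joint_pos'].round(1),s['wrist_torque'],s["tool_rot"][:2,1])
g=grab("scene"); X=g["X"]; gr=g["p"].astype(float)
def sub(u,v,z):
    q=cv2.undistortPoints(np.array([[[u,v]]],float),g["K"],g["D"])[0,0]; r=np.r_[q,1]@g["R"]; return (g["C"]+r*(z-g["C"][2])/r[2])[:2]
# tick = local min of saturation on lid top
v,u=np.mgrid[184:200,260:285]; P=np.array([sub(a,b,93) for a,b in zip(u.ravel(),v.ravel())]); d=P-[547,-93]
r=np.hypot(*d.T); th=np.degrees(np.arctan2(d[:,1],d[:,0])); red=gr[v.ravel(),u.ravel(),0]
k=(r>15)&(r<21)
for lo in range(-180,180,10):
    m=k&(th>=lo)&(th<lo+10)
    if m.any(): print(lo,red[m].max().round(),end="; ")
E
```

```text
[   0.4   23.1    6.   110.    -3.1   47.  -102.1] [-0.12945631  0.4906231   1.31328327] [-0.343805   -0.93904083]
-180 95.0; -170 75.0; -160 33.0; -150 21.0; -140 21.0; -130 17.0; -120 14.0; -110 21.0; -100 48.0; -90 31.0; -80 50.0; -70 78.0; -60 78.0; -50 62.0; -40 42.0; -30 48.0; -20 55.0; -10 65.0; 0 44.0; 10 24.0; 20 14.0; 30 19.0; 40 41.0; 50 57.0; 60 71.0; 70 52.0; 80 33.0; 90 16.0; 100 15.0; 110 15.0; 120 13.0; 130 12.0; 140 13.0; 150 17.0; 160 33.0; 170 79.0;
```

```bash
python3 - <<'E'
from h import *
g=grab("scene"); c=cv2.resize(g["p"][155:230,220:320],None,fx=8,fy=8,interpolation=cv2.INTER_CUBIC); 
def stripe(rgb):
    p=rgb.astype(int); m=(p[...,2]-p[...,0]>25); m[:480]=0; m[:,:300]=0; v,u=np.where(m); return len(u),u.min(),u.max(),v.min(),v.max(),np.polyfit(u,v,1).round(4)
for n in("screw.png","screw2.png"): print(stripe(cv2.imread("pics/"+n)[...,::-1]))
print(stripe(c))
a=cv2.imread("pics/screw2.png")[...,::-1]; save(np.hstack([x[240:440,290:540] for x in(cv2.imread("pics/screw.png")[...,::-1],a,c)]),"cmp.png",1.05)
E
```

```text
(1105, np.int64(358), np.int64(465), np.int64(505), np.int64(521), array([-5.050000e-02,  5.323892e+02]))
(1219, np.int64(357), np.int64(467), np.int64(505), np.int64(521), array([-4.610000e-02,  5.307565e+02]))
(1265, np.int64(358), np.int64(471), np.int64(504), np.int64(521), array([-5.130000e-02,  5.327853e+02]))
```

View pics/cmp.png

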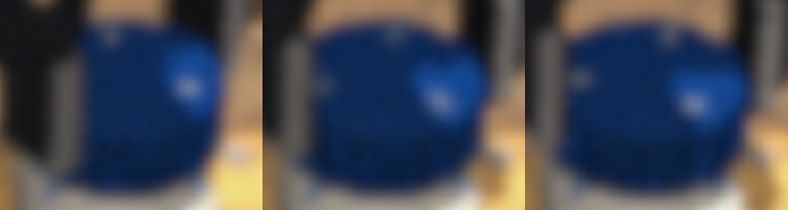

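The jar stripe hasn't moved between the three panels, while the lid ticks turned with the tool: the front tick went from crop (188,88) to (175,100) to (168,103). So the lid is turning against about 1 N m of resistance, well past home. I'll lift it out and carry it to the tray.

{"fn": "send_rows", "kwargs": {
  "moves": [
    {"dr": [0,0,0],"travel": [0,0,0],"gripper": 0.045},
    {"dr": [0,0,0],"travel": [0,0,-0.004],"gripper": 0.045},
    {"dr": [0,0,0],"travel": [0,0,-0.008],"gripper": 0.045},
    {"dr": [0,0,0],"travel": [0,0,-0.008],"gripper": 0.045}
  ]
}}

```text
time: 13.1
tool_pos: [546.6, -93.0, 95.0]
tool_rot: [[0.938, -0.347, -0.002], [-0.347, -0.938, 0.0], [-0.002, 0.0, -1.0]]
wrist_force: [0.7, -0.1, -2.1]
width: 50.2
grip_force: 124.8
```

```bash
python3 - <<'E'
from h import *
s=manip.get_state(); print(s['tool_pos'],s['wrist_force'],s['wrist_torque'])
g=grab("scene"); p=g["p"].astype(int); X=g["X"]
m=(p[...,2]-p[...,0]>25)&(np.hypot(X[...,0]-530,X[...,1]+80)<25)&(X[...,2]<75)&(X[...,2]>25); print(m.sum(),np.median(X[m],0)); v,u=np.where(m); print(u.mean(),v.mean())
E
```

```text
[546.6065879  -92.97958172  95.00089958] [ 0.68997284 -0.07381687 -2.13233627] [-0.11943547 -0.05792695  0.01191784]
20 [521.62219112 -83.21586104  62.06959738]
273.05 211.65
```

The jar is coming with the lid (the wrist shows -2.1 N and the stripe rose about 20 mm).

{"fn": "send_rows", "kwargs": {
  "moves": [
    {"dr": [0,0,0],"travel": [0,0,-0.015],"gripper": 0.045},
    {"dr": [0,0,0],"travel": [0,0,-0.015],"gripper": 0.045},
    {"dr": [0,0,0],"travel": [0,0,-0.012],"gripper": 0.045},
    {"dr": [0,0,0],"travel": [0.001,0.01,-0.004],"gripper": 0.045}
  ]
}}

```text
time: 13.48
tool_pos: [546.7, -100.6, 143.4]
tool_rot: [[0.939, -0.344, 0.004], [-0.344, -0.939, 0.001], [0.004, -0.003, -1.0]]
wrist_force: [0.0, 0.3, -2.4]
width: 50.1
grip_force: 125.1
```

{"fn": "send_rows", "kwargs": {
  "moves": [
    {"dr": [0,0,0],"travel": [0.0027,0.025,0],"gripper": 0.045},
    {"dr": [0,0,0],"travel": [0.0027,0.025,0],"gripper": 0.045},
    {"dr": [0,0,0],"travel": [0.0027,0.025,0],"gripper": 0.045},
    {"dr": [0,0,0],"travel": [0.0027,0.025,0],"gripper": 0.045},
    {"dr": [0,0,0],"travel": [0.0027,0.025,0],"gripper": 0.045},
    {"dr": [0,0,0],"travel": [0.0027,0.025,0],"gripper": 0.045},
    {"dr": [0,0,0],"travel": [0.0027,0.025,0],"gripper": 0.045},
    {"dr": [0,0,0],"travel": [0.001,0.015,0],"gripper": 0.045}
  ]
}}

```text
time: 14.15
tool_pos: [495.1, -292.0, 141.0]
tool_rot: [[0.936, -0.351, -0.001], [-0.351, -0.936, -0.002], [-0.0, 0.002, -1.0]]
wrist_force: [0.2, 0.1, -2.1]
width: 50.4
grip_force: 125.0
```

{"fn": "send_rows", "kwargs": {
  "moves": [
    {"dr": [0,0,-5],"travel": [0,0,0.003],"gripper": 0.045},
    {"dr": [0,0,-5],"travel": [0,0,0.006],"gripper": 0.045},
    {"dr": [0,0,-5],"travel": [0,0,0.008],"gripper": 0.045},
    {"dr": [0,0,-5],"travel": [0,0,0.008],"gripper": 0.045},
    {"dr": [0,0,-5],"travel": [0,0,0.005],"gripper": 0.045},
    {"dr": [0,0,0],"travel": [0,0,0],"gripper": 0.045}
  ]
}}

```text
time: 14.65
tool_pos: [495.5, -288.0, 109.6]
tool_rot: [[0.997, 0.082, -0.003], [0.082, -0.997, 0.001], [-0.003, -0.001, -1.0]]
wrist_force: [0.7, -0.4, -3.7]
width: 50.3
grip_force: 125.0
```

```bash
python3 - <<'E'
from h import *
s=manip.get_state(); print(s['tool_pos'],s['wrist_force'])
g=grab("scene"); save(g["p"][120:240,250:410],"place.png",5)
E
```

```text
[ 495.54422834 -287.99373473  109.63772188] [ 0.66892516 -0.35433251 -3.65097467]
```

View pics/place.png

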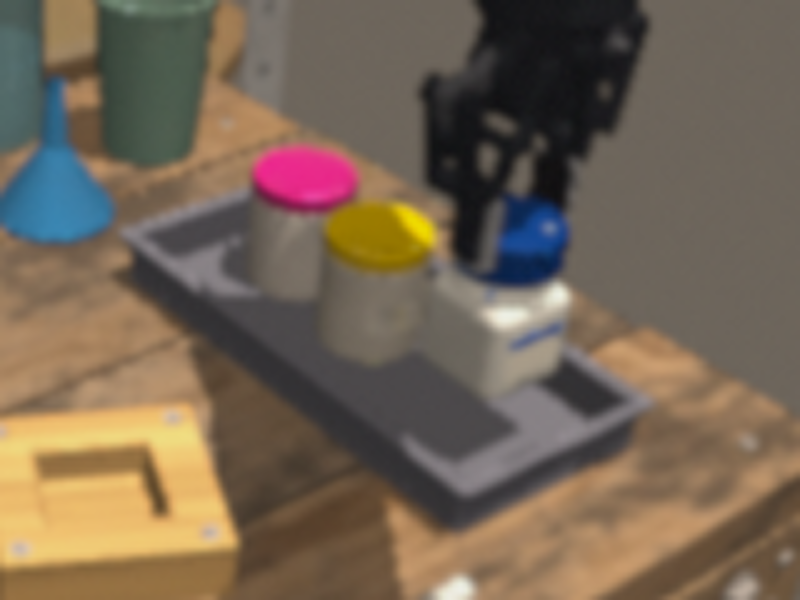

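The closed jar hangs upright over the empty end, body at crop (500,330), and clear of the yellow jar. I'll lower it gently; touchdown is expected at TCP z of about 70.

{"fn": "send_rows", "kwargs": {
  "moves": [
    {"dr": [0,0,0],"travel": [0.003,0,0.008],"gripper": 0.045},
    {"dr": [0,0,0],"travel": [0,0,0.01],"gripper": 0.045},
    {"dr": [0,0,0],"travel": [0,0,0.01],"gripper": 0.045},
    {"dr": [0,0,0],"travel": [0,0,0.005],"gripper": 0.045},
    {"dr": [0,0,0],"travel": [0,0,0.002],"gripper": 0.045},
    {"dr": [0,0,0],"travel": [0,0,0.001],"gripper": 0.045},
    {"dr": [0,0,0],"travel": [0,0,0.001],"gripper": 0.045}
  ]
}}

```text
time: 15.28
tool_pos: [500.4, -287.6, 74.1]
tool_rot: [[0.997, 0.081, 0.0], [0.081, -0.997, -0.0], [0.0, 0.0, -1.0]]
wrist_force: [-0.0, -0.3, -1.6]
width: 49.9
grip_force: 125.0
```

{"fn": "send_rows", "kwargs": {
  "moves": [
    {"dr": [0,0,0],"travel": [0,0,0.0006],"gripper": 0.045},
    {"dr": [0,0,0],"travel": [0,0,0.0006],"gripper": 0.045}
  ]
}}

```text
time: 15.45
tool_pos: [500.7, -287.7, 73.4]
tool_rot: [[0.997, 0.081, 0.001], [0.081, -0.997, -0.0], [0.001, 0.001, -1.0]]
wrist_force: [1.0, -0.1, -1.9]
width: 50.1
grip_force: 125.0
```

{"fn": "send_rows", "kwargs": {
  "moves": [
    {"dr": [0,0,0],"travel": [0,0,0.0005],"gripper": 0.045},
    {"dr": [0,0,0],"travel": [0,0,0.0005],"gripper": 0.045}
  ]
}}

```text
time: 15.62
tool_pos: [500.5, -287.7, 72.3]
tool_rot: [[0.997, 0.081, 0.001], [0.081, -0.997, -0.0], [0.001, 0.0, -1.0]]
wrist_force: [-0.4, -0.4, -2.5]
width: 50.3
grip_force: 125.0
```

{"fn": "send_rows", "kwargs": {
  "moves": [
    {"dr": [0,0,0],"travel": [0,0,0.0006],"gripper": 0.045},
    {"dr": [0,0,0],"travel": [0,0,0.0006],"gripper": 0.045}
  ]
}}

```text
time: 15.78
tool_pos: [500.4, -287.6, 70.9]
tool_rot: [[0.997, 0.081, 0.0], [0.081, -0.997, -0.0], [0.0, 0.0, -1.0]]
wrist_force: [0.7, 0.9, -1.5]
width: 50.2
grip_force: 125.0
```

{"fn": "send_rows", "kwargs": {
  "moves": [
    {"dr": [0,0,0],"travel": [0,0,0.0005],"gripper": 0.045},
    {"dr": [0,0,0],"travel": [0,0,0.0005],"gripper": 0.045}
  ]
}}

```text
time: 15.95
tool_pos: [500.3, -287.6, 69.9]
tool_rot: [[0.997, 0.081, -0.0], [0.081, -0.997, -0.0], [-0.0, 0.0, -1.0]]
wrist_force: [-2.2, 0.8, 2.9]
width: 50.2
grip_force: 125.5
```

{"fn": "send_rows", "kwargs": {
  "moves": [
    {"dr": [0,0,0],"travel": [0,0,0.0003],"gripper": 0.045},
    {"dr": [0,0,0],"travel": [0,0,0.0003],"gripper": 0.045}
  ]
}}

```text
time: 16.12
tool_pos: [500.3, -287.6, 69.9]
tool_rot: [[0.997, 0.081, -0.0], [0.081, -0.997, 0.0], [-0.0, -0.0, -1.0]]
wrist_force: [-3.2, 0.9, 6.5]
width: 50.2
grip_force: 125.9
```

Touchdown. I'll ease the press off, open and retreat straight up.

{"fn": "send_rows", "kwargs": {
  "moves": [
    {"dr": [0,0,0],"travel": [0,0,-0.0005],"gripper": 0.045},
    {"dr": [0,0,0],"travel": [0,0,0],"gripper": 0.054},
    {"dr": [0,0,0],"travel": [0,0,0],"gripper": 0.06},
    {"dr": [0,0,0],"travel": [0,0,0],"gripper": 0.07},
    {"dr": [0,0,0],"travel": [0,0,0],"gripper": 0.074},
    {"dr": [0,0,0],"travel": [0,0,0],"gripper": 0.074},
    {"dr": [0,0,0],"travel": [0,0,0],"gripper": 0.074}
  ],
  "force": 40
}}

```text
time: 16.7
tool_pos: [500.5, -287.6, 69.8]
tool_rot: [[0.997, 0.081, 0.0], [0.081, -0.997, -0.0], [0.0, 0.0, -1.0]]
wrist_force: [0.3, 0.4, 0.2]
width: 74.4
grip_force: 0.0
```

{"fn": "send_rows", "kwargs": {
  "moves": [
    {"dr": [0,0,0],"travel": [0,0,-0.005],"gripper": 0.074},
    {"dr": [0,0,0],"travel": [0,0,-0.015],"gripper": 0.074},
    {"dr": [0,0,0],"travel": [0,0,-0.025],"gripper": 0.074},
    {"dr": [0,0,0],"travel": [0,0,-0.03],"gripper": 0.074},
    {"dr": [0,0,0],"travel": [0,0,-0.03],"gripper": 0.074},
    {"dr": [0,0,0],"travel": [0,0,-0.03],"gripper": 0.074},
    {"dr": [0,0,0],"travel": [0,0,0],"gripper": 0.074},
    {"dr": [0,0,0],"travel": [0,0,0],"gripper": 0.074}
  ]
}}

```text
time: 17.37
tool_pos: [501.6, -288.3, 207.3]
tool_rot: [[0.997, 0.081, 0.005], [0.081, -0.997, -0.002], [0.004, 0.003, -1.0]]
wrist_force: [-0.2, -0.4, 0.2]
width: 73.8
grip_force: 0.0
```

```bash
python3 - <<'E'
from h import *
g=grab("scene"); X=g["X"]; p=g["p"].astype(int)
k=(p[...,2]-p[...,0]>50)&(np.hypot(X[...,0]-500,X[...,1]+288)<30)&(X[...,2]>75); P=X[k]; print(len(P),np.percentile(P[:,2],[50,90,98]).round(1),np.median(P,0).round(1))
save(g["p"][120:240,250:410],"done.png",5)
E
```

```text
265 [84.9 86.4 87.2] [ 494.2 -280.4   84.9]
```

View pics/done.png

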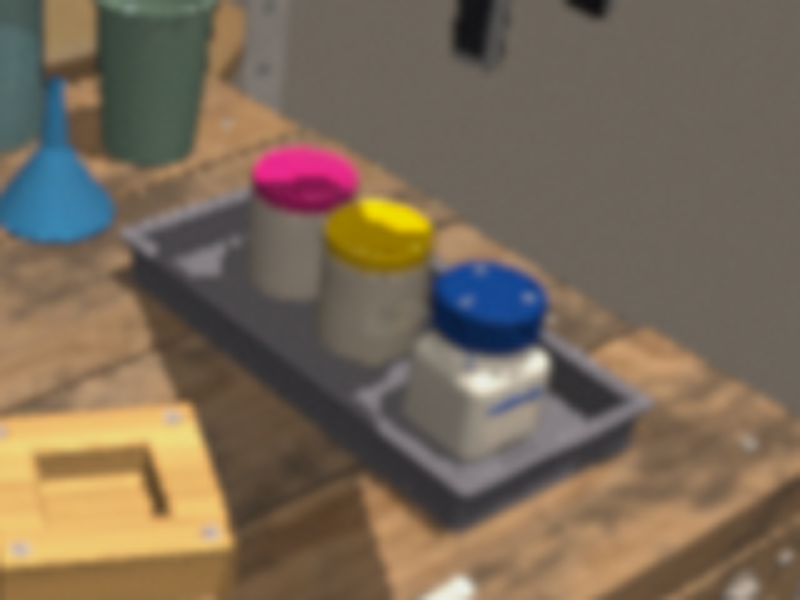

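The jar stands upright in the empty end. Its lid is level at (490,300), with its top at z of about 87 mm, which matches H of about 61.5. The other jars are unmoved and the gripper is clear, so I'm handing in.

```bash
python3 -c "
from workcell import manip
print(manip.hand_in())"
```

```text
the job is handed in; nothing more can be done
None
```

The blue lid is screwed home on the jar and turned well past home against about 1 N m. The closed jar stands upright in the empty end of the tray, and the job was handed in at about 17 s without touching any bystander. I judged tightness from that turning torque, not from a separate check.

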